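Tighten the recessed platform nut of a bottle shaker

TASK

The bottle platform of the lab shaker has been refitted: take the long socket key with the orange grip out of its blue stand, feel it down over the square brass nut at the bottom of the deep bore in the shaker's boss, and turn the nut clockwise until it comes up against its stop. Push and turn gently, neither ramming the machine nor straining the nut, and leave the bottles and glassware where they stand. Then put the key back upright in its stand, fully down, and let go.

Things in the scene. Friction and masses are not known exactly. Their poses are not given: they have to be found in the camera images.
- key_grip (a point): Centre of the orange grip of the loose socket key, a vertical steel tool 190 mm long, about 0.35 kg (may vary by 20 %), which stands upright in the blue stand. The grip is a 26 x 26 mm square block, 50 mm tall, its flats along the key's own x and y; this point lies on the key's axis, 165 mm above its foot and 25 mm below its top. Own z points up along the key.
- key_foot (a point): Foot of the socket key: centre of its lower end face, on its axis. The lowest 14 mm are a square socket, 22 x 22 mm inside, 14 mm deep, its sides along the key's own x and y (like the grip's), 35 mm over its outer corners; from 14 to 58 mm above the foot the key is a round 38 mm collar, above that a 16 mm shaft (with a 24 mm flange under the grip) up to the grip, which starts 140 mm above the foot.
- stand_mouth (a point): Centre of the mouth of the round hole in the top of the blue key stand, a fixed block 85 x 85 x 60 mm on the table. The hole is 44 mm wide with a 3 mm chamfer and 50 mm deep: a key fully down has its foot 50 mm below this point. The stand may be left or right of the shaker (a blue crate of black-capped bottles is on the other side).
- shaker: The fixed white bench shaker, base 240 (own x) x 220 (own y) mm with a steel platform whose top is 56 mm above the table; origin under its middle, own x and y along its sides. In its middle stands a bare aluminium boss 76 x 76 mm, its top 115 mm above the table, with the deep bore. Four small bottles stand at the platform's corners, 90 mm in x and 80 mm in y from the middle, 128 mm above the table at their caps.
- bore_mouth (a point): Centre of the mouth of the vertical bore in the top of the boss. The bore is 40 mm wide with a 3 mm chamfer, 1 mm of play all round the key's collar, and 95 mm deep. The key's socket and collar are oiled, so they slide easily in the bore and on the nut; small turns to and fro help the socket down.
- nut_top (a point): Centre of the top of the square brass nut, 79 mm down the bore, on its axis. Nut 20 x 20 x 14 mm. How its flats face is NOT measured (any angle; the axes given are the shaker's): rest the socket on it, turn it little by little under a light push (4 to 10 N) until it drops over. Fully on, the foot is about 14 mm below this point. Turning play 6 degrees either way.
- nut (a joint): Turn of the nut (rad), growing clockwise seen from above, from an unknown direction: it does not tell how the flats face. It starts between 0 and 0.2; 0.70 is its stop, where it is tight; the other way it stops at -0.5. It drags with 0.2 N m and stays where left. At the stop the moment climbs steeply (over 0.4 N m is tight) until at 0.8 N m a clutch lets nut and stud slip round together, harmless if slow.
- beaker_mid (a point): Middle of a loose glass beaker, 70 mm wide, 90 mm tall, standing on the table; bystander.
- reagent_mid (a point): Middle of a loose clear bottle with a blue cap, 60 mm wide, 130 mm tall, on the table; bystander.
- vial1_mid (a point): Middle of a loose small amber bottle with a white cap, 36 mm wide, 72 mm tall, at a corner of the shaker's platform; bystander.
- vial2_mid (a point): Middle of a loose small amber bottle with a white cap, 36 mm wide, 72 mm tall, at a corner of the shaker's platform; bystander.
- vial3_mid (a point): Middle of a loose small amber bottle with a white cap, 36 mm wide, 72 mm tall, at a corner of the shaker's platform; bystander.
- vial4_mid (a point): Middle of a loose small amber bottle with a white cap, 36 mm wide, 72 mm tall, at a corner of the shaker's platform; bystander.
- key: The socket key as a whole; origin at its foot (see key_foot).
Not all that is in view belongs to the job. Of the things that look like the key, the smallest one is meant.

How it is judged:
On the way:
1. the nut is turned clockwise to its stop (above 0.66 rad) with the socket over it, its foot at least 5 mm below the nut's top (value of joint nut above 0.66 rad and z of key_foot in the frame of nut_top below -0.005 m and horizontal distance between key_foot and nut_top below 0.005 m and angle between key_foot's own z axis and vertical below 0.08 rad), for 0.2 s.
At the end, for the whole second after the job is handed in: The nut stands at its stop (above 0.64 rad), and the key stands released and at rest in its stand: foot at least 45 mm below the stand's mouth and within 8 mm of its axis, tilted less than 0.12 rad (value of joint nut above 0.64 rad and horizontal distance between key_foot and stand_mouth below 0.008 m and z of key_foot in the frame of stand_mouth below -0.045 m and angle between key_grip's own z axis and vertical below 0.12 rad and linear speed of key below 0.02 m/s and contact force between the fingers and key below 0.1 N); the robot touches nothing.
It fails at once if the key is rammed against the shaker or the top of the nut with more than 60 N while the socket is not over the nut (contact force between key and shaker above 60 N and z of key_foot in the frame of nut_top above -0.004 m).
It fails at once if the key strains the nut or shaker with more than 180 N summed over its contacts (as by wrenching it hard) (contact force between key and shaker above 180 N).
It fails at once if the robot itself strikes the shaker with more than 10 N (contact force between any of the arm, the fingers and shaker above 10 N).
It fails at once if a bottle or the beaker is shoved more than 25 mm or tipped more than 0.4 rad (distance of any of vial1_mid, vial2_mid, vial3_mid, vial4_mid, beaker_mid, reagent_mid from where it was at the start of the episode above 0.025 m or angle between any of vial1_mid, vial2_mid, vial3_mid, vial4_mid, beaker_mid, reagent_mid's own z axis and vertical above 0.4 rad).
It also fails if it takes over 64 s, if anything falls off the work surface, if the arm or the gripper's body presses on something with over 40 N, if the wrist force passes 120 N, or if a joint passes its speed limit or range.

ROBOT

A 6-joint arm with a two-finger parallel gripper is mounted at the origin on the work surface. World frame = base frame: x ahead of the robot, y to its left, z up, the work surface at z = 0. Lengths are in m, angles in rad, forces in N, time in s.
With the tool pointing down it reaches from about 0.275 to 0.875 m from the base axis. Payload 12.5 kg.
Tool frame: the origin (TCP) lies on the centre line of the jaws, within the pads' length; the fingertips stand r.finger_overhang ahead of it and the grasp point (between the pads) lies 3 mm ahead of it (r.finger_overhang is the distance from the TCP to the fingertips, in m); z points along the fingers, y is the line along which they close (so a half turn about z gives the same grasp; the last joint's range is limited). The gripper opens to 85 mm and grips with 20 to 120 N. Pads are 22 mm wide; open, the fingers measure 114 mm over their backs; the gripper's body (76 mm by 85 mm) begins 54 mm behind the grasp point. The pads swing forward as they close: fully open they stand 13 mm farther back than shut.
Start: joints at [1.079, 0.351, 1.652, -0, 1.139, -0.085], TCP at [0.218, 0.505, 0.253] pointing down, gripper open.
Joint ranges: [-2.75, 2.75], [-0.79, 2.1], [0.01, 2.65], [-1.57, 4.71], [0.07, 3.14], [-2.87, 2.87]. Speed limits (rad/s): [2.22, 2.22, 2.79, 3.14, 3.14, 3.14].

INTERFACE

Orientations are given as a unit quaternion [x, y, z, w].
In Python, from cell import r, optics gives the robot as it stands. The module is installed in compiled form; this text tells all that it offers. Calls block until the motion is done:
- r.move_to(position, orientation): joint-space move of the TCP to a pose.
- r.move_linear(position, rot=None, vel=0.15): straight line of the TCP; rot=None keeps the orientation; vel is the mean speed in m/s.
- r.set_joints(angles): joint-space move.
- r.set_gripper(opening, squeeze=None): opening from 0.0 (shut) to 1.0 (fully open); squeeze is the grip in N (None keeps the last); returns when the fingers have stopped.
- r.sleep(seconds).
- r.inverse_kinematics(position, orientation): joint angles nearest the present ones, or None.
- optics.get_image(name): name is "side" or "top"; returns a dict with "pixels" (480x640x3 uint8, red, green, blue), "depth" (480x640 float32, m along the optical axis (not along the pixel's ray), 0 where there is no reading), "fx", "fy", "cx", "cy" (pixels), "D" ([k1, k2, p1, p2, k3] as OpenCV has them; the pictures are not rectified), "camera_from_world" (4x4, takes a point from world to camera coordinates). Camera axes: x right, y down, z forward; pixel columns grow to the right and rows downward; lengths in m; the calibration is good to about 2 mm. A picture is of the moment at which its call begins.
A pose or a line that the arm cannot do raises r.PlanningError and nothing moves.
- r.hand_in(): hands the job in; it is judged then, once.
Readings, each from a call of its own:
- r.current_t(): time.
- r.current_q(): joint angles.
- r.current_qvel(): joint speeds.
- r.current_effort(): joint torques, N m.
- r.current_tool_pos(): TCP position.
- r.current_ee_rot(): TCP orientation.
- r.current_contact_force(): force on the tool from outside, world axes, zero at the start.
- r.current_torque(): the same for the moment, N m.
- r.current_opening(): opening from 0.0 (shut) to 1.0 (fully open).
- r.current_finger_force(): force on a finger pad.
Only numpy, scipy, OpenCV 4.12 (cv2) and the standard library are available. Lean on these libraries where they do the work, as an engineer would, in place of code of your own. Each camera call takes 0.05 s, during which the arm holds its last target. There are 200 camera calls.

## Working session

There is one attempt and no reset: what is moved stays moved. The work goes in short steps, each a Python script; the robot and the scene stay as the last script left them, time stands still between calls to the robot, and variables do not carry over. Pictures are saved under pics/ and viewed, at most 10 in all, crops included, and the job is handed in when it is done.

```bash
mkdir -p pics
python3 - <<'E'
from cell import r, optics
import cv2,numpy as np,pickle
for n in("side","top"):
    d=optics.get_image(n); pickle.dump(d,open(n+".pkl","wb"))
    cv2.imwrite(f"pics/{n}0.png",d["pixels"][:,:,::-1])
    print(n,d["fx"],d["cx"],d["cy"],d["D"],np.round(d["camera_from_world"],3).tolist())
print(r.current_t(),r.current_ee_rot(),r.finger_overhang)
E
```

```text
side 450.9143981403292 308.6561332418148 234.0724264844769 [-0.03037618  0.          0.          0.          0.        ] [[0.842, -0.539, -0.018, -0.471], [-0.284, -0.414, -0.865, 0.282], [0.459, 0.733, -0.502, 0.664], [0.0, 0.0, 0.0, 1.0]]
top 621.8612423695431 327.48405133650385 230.622386278219 [-0.01566799  0.          0.          0.          0.        ] [[0.0, -1.0, 0.007, -0.01], [-0.993, -0.001, -0.122, 0.58], [0.122, -0.007, -0.993, 1.496], [0.0, 0.0, 0.0, 1.0]]
0.1 [ 2.02001854e-01  9.79384996e-01 -5.12233604e-04 -1.36882675e-04] 0.022
```

View pics/top0.png

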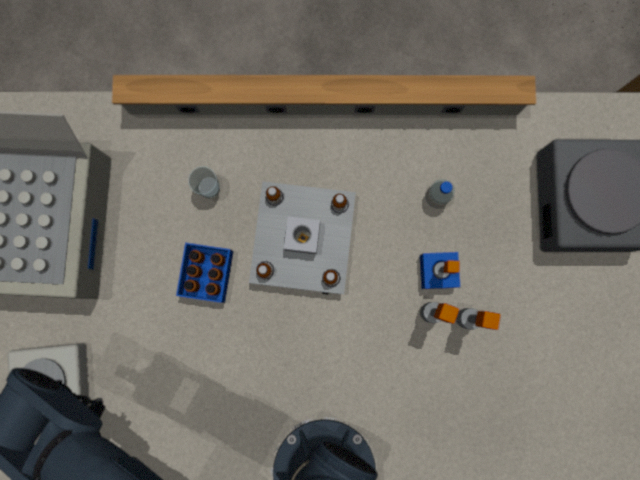

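View pics/side0.png

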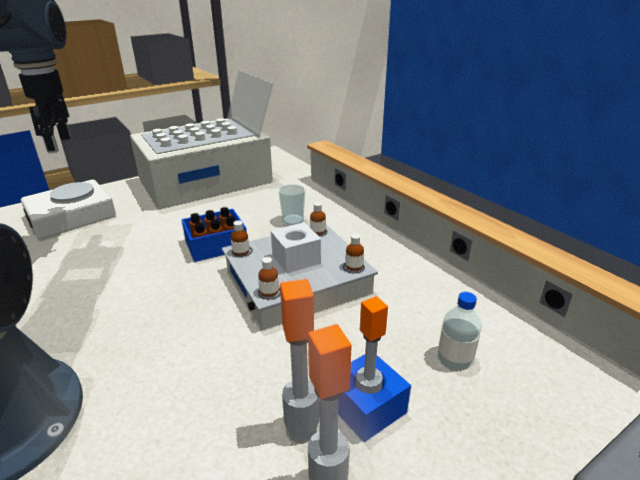

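Candidates for the key in the top view are the orange grips at (453,267), which stands in the blue stand and is smallest, and at (447,313) and (488,320), which are bigger and free on the table. I choose (453,267). Next I measure everything and check a crop.

```bash
cat > h.py <<'E'
import numpy as np,cv2
def K(d): return np.array([[d["fx"],0,d["cx"]],[0,d["fy"],d["cy"]],[0,0,1.]])
def plane(d,uv,z):
    "pixels -> world points on height z (scalar)"
    uv=np.asarray(uv,float).reshape(-1,1,2)
    n=cv2.undistortPoints(uv,K(d),np.array(d["D"]))[:,0]
    T=np.array(d["camera_from_world"]);R=T[:3,:3];c=-R.T@T[:3,3]
    ray=np.c_[n,np.ones(len(n))]@R
    return c+ray*((z-c[2])/ray[:,2])[:,None]
def cloud(d):
    h,w=d["depth"].shape;v,u=np.mgrid[:h,:w]
    n=cv2.undistortPoints(np.stack([u,v],-1).reshape(-1,1,2).astype(float),K(d),np.array(d["D"]))[:,0]
    T=np.array(d["camera_from_world"])
    P=np.c_[n,np.ones(len(n))]*d["depth"].reshape(-1,1)
    return ((P-T[:3,3])@T[:3,:3]).reshape(h,w,3)
def hsv(d): return cv2.cvtColor(d["pixels"],cv2.COLOR_RGB2HSV)
def rect(xy):
    (c,s,a)=cv2.minAreaRect((xy[:,:2]*1000).astype(np.float32)); return np.round(c,1),np.round(s,1),round(a,1)
E
cat > m.py <<'E'
from h import *; import pickle
for n in("top","side"):
    d=pickle.load(open(n+".pkl","rb"));H=hsv(d);C=cloud(d)
    om=((H[...,0]>5)&(H[...,0]<16)&(H[...,1]>200)&(H[...,2]>110)).astype(np.uint8)
    k,L,S,_=cv2.connectedComponentsWithStats(om)
    for i in range(1,k):
        if S[i,4]<60 or S[i,1]<110: continue
        P=C[L==i];P=P[P[:,2]>0.05]
        if len(P)<30: continue
        zt=np.percentile(P[:,2],95);top=P[P[:,2]>zt-.006]
        print(n,"orange",S[i],"ztop %.3f"%zt,"zmin %.3f"%np.percentile(P[:,2],3),len(top),rect(top),np.round(top.mean(0),3))
    bm=(H[...,0]>105)&(H[...,0]<125)&(H[...,1]>180)
    P=C[bm&(abs(C[...,2]-.06)<.004)]
    P=P[(P[:,0]>.2)&(P[:,0]<.7)]
    for s in(-1,1):
        Q=P[P[:,1]*s>0.05]
        if len(Q)>20: print(n,"blue z60",len(Q),rect(Q))
    g=(H[...,1]<60)
    m=(abs(C[...,2]-.115)<.005)&(np.hypot(C[...,0]-.53,C[...,1]-.03)<.12)&g
    k,L,S,_=cv2.connectedComponentsWithStats(m.astype(np.uint8))
    i=1+S[1:,4].argmax();print(n,"boss",S[i],rect(C[L==i]),C[L==i][:,2].mean())
    m=(abs(C[...,2]-.056)<.004)&(abs(C[...,1]-.04)<.2)&(abs(C[...,0]-.53)<.2)&g
    m=cv2.morphologyEx(m.astype(np.uint8),cv2.MORPH_OPEN,np.ones((3,3)))
    print(n,"platform",rect(C[m>0]))
d=pickle.load(open("top.pkl","rb"))
for uv,z in(((303,235),.115),):print(plane(d,[uv],z))
p=d["pixels"];a=cv2.resize(p[215:345,395:525],(390,390),interpolation=2);b=cv2.resize(p[200:272,267:339],(390,390),interpolation=2)
cv2.imwrite("pics/crop.png",np.hstack([a,b])[:,:,::-1])
E
python3 m.py
```

```text
top blue z60 582 (array([ 525.8, -396.4]), array([ 98.4, 346.8]), 21.3)
top blue z60 140 (array([475.5, 288.3]), array([107.7, 125.3]), 81.6)
top boss [284 216  36  36 721] (array([562.3,  51.5]), array([76.6, 76.5]), 83.6) 0.11572899901207959
top platform (array([562.6,  51.7]), array([229.2, 249.2]), 83.0)
side orange [233 231  13   7  71] ztop 0.111 zmin 0.103 50 (array([477.3, 131.9]), array([17.7, 25.1]), 72.2) [0.477 0.133 0.108]
side orange [348 245  15   7  80] ztop 0.110 zmin 0.102 64 (array([640.4, -44.5]), array([15. , 26.3]), 60.2) [ 0.64  -0.044  0.107]
side orange [281 280  32  21 476] ztop 0.255 zmin 0.252 476 (array([ 287.9, -439. ]), array([435.9,  34.6]), 62.5) [ 0.378 -0.263  0.254]
side orange [361 298  27  43 810] ztop 0.202 zmin 0.156 195 (array([ 336.7, -455.1]), array([471.4,  31.8]), 49.6) [ 0.467 -0.298  0.212]
side orange [283 317  10  24  95] ztop 0.224 zmin 0.192 17 (array([ 360.4, -269.5]), array([3.4, 6.4]), 34.3) [ 0.361 -0.27   0.222]
side orange [319 325  32  25 406] ztop 0.255 zmin 0.253 405 (array([ 282.4, -484.6]), array([354.9,  30.3]), 56.6) [ 0.371 -0.353  0.255]
side blue z60 1403 (array([ 482.2, -284.6]), array([84.5, 85.1]), 2.0)
side blue z60 250 (array([475.3, 287.2]), array([114.7, 129.3]), 81.5)
side boss [271 223  50  28 733] (array([561.2,  50.4]), array([81.5, 77. ]), 83.6) 0.11515898105246056
side platform (array([562.1,  50.3]), array([232.7, 253. ]), 83.0)
[[0.55944837 0.04776486 0.115     ]]
```

View pics/crop.png

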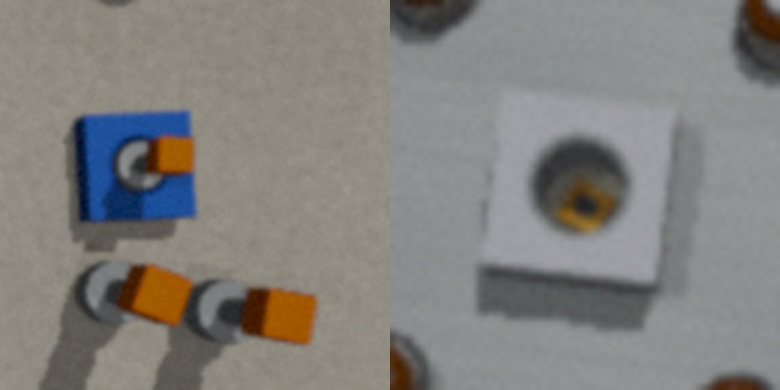

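The crop confirms the choice: the small orange grip stands in the blue stand at (453,267), with two larger decoys below it. The boss is at (302,235) with the brass nut visible in its bore. I still need top-view estimates of the stand and the key.

```bash
cat > m2.py <<'E'
from h import *; import pickle
for n in("top","side"):
    d=pickle.load(open(n+".pkl","rb"));H=hsv(d);C=cloud(d)
    near=np.hypot(C[...,0]-.482,C[...,1]+.285)<.075
    bm=(H[...,0]>100)&(H[...,0]<128)&(H[...,1]>150)
    P=C[bm&near&(abs(C[...,2]-.06)<.006)];print(n,"stand",len(P),rect(P))
    om=(H[...,0]<20)&(H[...,1]>150)&(H[...,2]>90)
    for nm,c,lo in(("key",(.482,-.285),.12),("dec1",(.378,-.263),.15),("dec2",(.371,-.353),.15)):
        q=om&(np.hypot(C[...,0]-c[0],C[...,1]-c[1])<.045)&(C[...,2]>lo)
        Z=C[q][:,2];zt=np.percentile(Z,90)
        t=C[q&(abs(C[...,2]-zt)<.006)]
        print(n,nm,"zt %.3f"%zt,len(t),rect(t),"side-all",rect(C[q]))
    # platform/key in-plane cross check: orange pixels projected to z=0.2
    q=om&(np.hypot(C[...,0]-.482,C[...,1]+.285)<.045)&(C[...,2]>.193)
    v,u=np.nonzero(q);print("on plane",rect(plane(d,np.c_[u,v],.2)))
    if n=="top":
        b=(H[...,0]>12)&(H[...,0]<30)&(H[...,1]>110)&(np.hypot(C[...,0]-.562,C[...,1]-.051)<.03)
        v,u=np.nonzero(b);print("nut",len(u),rect(plane(d,np.c_[u,v],.036)))
from cell import r
print(r.current_tool_pos())
E
python3 m2.py
```

```text
top stand 737 (array([ 481.1, -282.4]), array([83.2, 84.8]), 2.6)
top key zt 0.205 99 (array([ 481.6, -281.9]), array([23.9, 22.4]), 89.5) side-all (array([ 480.8, -281.9]), array([23.9, 24.1]), 89.5)
top dec1 zt 0.257 232 (array([ 380.3, -260.4]), array([34.9, 33.4]), 69.2) side-all (array([ 380.4, -260.7]), array([35.5, 34.2]), 69.2)
top dec2 zt 0.257 211 (array([ 366. , -347.6]), array([33.2, 33.3]), 77.1) side-all (array([ 365.8, -348. ]), array([34. , 33.5]), 76.9)
on plane (array([ 480.8, -281.9]), array([24.1, 24.2]), 88.7)
nut 51 (array([561.4,  51.8]), array([19.1, 20.5]), 56.6)
side stand 1590 (array([ 481.7, -284.4]), array([85.4, 85.6]), 1.9)
side key zt 0.202 316 (array([ 480.8, -284.5]), array([25.4, 25.3]), 87.7) side-all (array([ 481. , -284.8]), array([25.9, 25.8]), 87.0)
side dec1 zt 0.254 624 (array([ 380. , -261.7]), array([36.4, 34.3]), 68.4) side-all (array([ 380. , -261.7]), array([36.6, 34.6]), 68.8)
side dec2 zt 0.255 902 (array([ 365. , -348.9]), array([36.2, 33.7]), 78.4) side-all (array([ 364.8, -348.9]), array([36.2, 34.1]), 78.4)
on plane (array([ 479.1, -286.9]), array([32.7, 31. ]), 87.2)
[0.2174711  0.5048936  0.25280942]
```

```bash
cat >> h.py <<'E'
from scipy.spatial.transform import Rotation as Ro
from cell import r,optics
def quat(deg): return (Ro.from_euler('z',deg,degrees=True)*Ro.from_euler('x',180,degrees=True)).as_quat()
def yaw():
    y=Ro.from_quat(r.current_ee_rot()).as_matrix()[:,0]; return np.degrees(np.arctan2(y[1],y[0]))
def st(s=""): print(s,"t%.2f"%r.current_t(),np.round(r.current_tool_pos(),4),"yaw%.1f"%yaw(),"F",np.round(r.current_contact_force(),1),"M",np.round(r.current_torque(),2),"op%.3f"%r.current_opening(),flush=True)
E
python3 - <<'E'
from h import *
S=[.4813,-.2835]
r.move_to(S+[.34],quat(-2)); st("above"); print(np.round(r.current_q(),2))
r.move_linear(S+[.178],vel=.12); st("at")
r.set_gripper(0.,80); st("grip"); print(r.current_finger_force())
r.move_linear(S+[.20],vel=.05); st("lift")
d=optics.get_image("side"); cv2.imwrite("pics/g.png",cv2.resize(d["pixels"][230:450,270:490],(440,440))[:,:,::-1])
E
```

```text
above t3.03 [ 0.4816 -0.283   0.34  ] yaw-1.9 F [-0.8 -0.   0.2] M [ 0.02 -0.02  0.03] op0.997
[-0.61  0.29  1.52  0.    1.33  0.99]
at t4.53 [ 0.4816 -0.2837  0.1786] yaw-2.0 F [ 0.1  0.  -0.3] M [ 0.03 -0.02 -0.04] op0.995
grip t5.11 [ 0.4814 -0.2835  0.1782] yaw-2.0 F [-0.2  0.4  3.6] M [0.19 0.04 0.03] op0.297
78.27416181564331
lift t5.70 [ 0.4812 -0.2835  0.2   ] yaw-2.0 F [-0.9  0.2 -3.4] M [ 0.03  0.04 -0.04] op0.293
```

View pics/g.png

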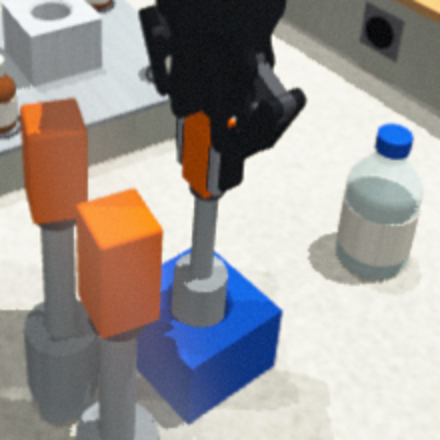

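Key held and lifted, upright in the fingers. Now I carry it over the bore at the estimated nut angle and check the wrist range first.

Run:
```python
from h import *
S=[.4813,-.2835];B=[.562,.0512]
r.move_linear(S+[.335],vel=.2)
for y in(57,0,-33,-60,-85): 
    q=r.inverse_kinematics(B+[.335],quat(y)); print(y,None if q is None else np.round(q,2))
r.move_to(B+[.335],quat(-33)); r.sleep(.2); st("above bore")
for n in("top","side"):
    d=optics.get_image(n)
    T=np.array(d["camera_from_world"])
    f,_=cv2.projectPoints(np.array([B+[.158],B+[.115]]),cv2.Rodrigues(T[:3,:3])[0],T[:3,3],K(d),np.array(d["D"]));print(n,f[:,0].round(1).tolist())
    if n=="side":
        u,v=f[0,0].astype(int); cv2.imwrite("pics/b.png",cv2.resize(d["pixels"][v-80:v+80,u-80:u+80],(480,480))[:,:,::-1]);print("crop origin",u-80,v-80)
        # shaft/collar edges via depth: points of the key between z .165 and .21
        C=cloud(d);P=C[(np.hypot(C[...,0]-B[0],C[...,1]-B[1])<.05)]
        for lo,hi in((.160,.172),(.175,.20),(.20,.212),(.22,.25)):
            Q=P[(P[:,2]>lo)&(P[:,2]<hi)];print(lo,len(Q),Q.mean(0).round(4) if len(Q) else"")
        print("lowest",np.sort(P[P[:,2]>.125][:,2])[:3])
```

```text
57 [ 0.01  0.31  1.51 -0.    1.33  0.58]
0 [ 0.01  0.31  1.51 -0.    1.33  1.58]
-33 [ 0.01  0.31  1.51 -0.    1.33  2.16]
-60 [ 0.01  0.31  1.51 -0.    1.33  2.63]
-85 None
above bore t8.07 [0.562  0.0504 0.3349] yaw-33.1 F [-0.8 -1.1 -2.4] M [-0.02  0.01 -0.06] op0.294
top [[300.9, 231.7], [301.5, 233.9]]
side [[294.0, 216.0], [294.7, 235.0]]
crop origin 214 136
0.16 32 [0.5575 0.0385 0.1697]
0.175 208 [0.5557 0.0365 0.1892]
0.2 111 [0.5557 0.0361 0.2063]
0.22 238 [0.559  0.0422 0.2304]
lowest [0.16715286 0.16788715 0.16799801]
```

View pics/b.png

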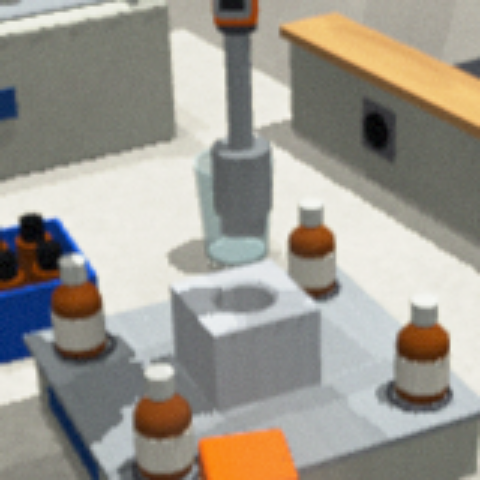

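Side view: the key hangs upright above the boss, with the collar at pixel (294.7,200) against a predicted column of 294, so it is aligned within 1–2 mm. Yaw -33° lacks clockwise range, so I use +57° and do a guarded descent.

```bash
cat >> h.py <<'E'
def down(xy,z,zend,F0,step=.003,vel=.04,lim=10,k=1e-4):
    "guarded descent; yields laterally; returns xy,z,stopped"
    xy=np.array(xy,float)
    while z>zend+1e-6:
        z=max(z-step,zend); r.move_linear([*xy,z],vel=vel)
        F=np.array(r.current_contact_force())-F0
        lat=F[:2]; n=np.hypot(*lat)
        if n>4: xy=xy+lat*k
        if F[2]>lim: print("stop"); st(); return xy,z,True
    return xy,z,False
E
python3 - <<'E'
from h import *
B=[.562,.0512]
r.move_to(B+[.335],quat(57)); r.sleep(.2); st("57")
r.move_linear(B+[.287],vel=.1); r.sleep(.2); st("pre")
F0=np.array(r.current_contact_force())
xy,z,s=down(B,.287,.268,F0)
print(xy,z,s,np.array(r.current_contact_force())-F0); st()
np.save("F0.npy",F0);
if not s:
    xy,z,s=down(xy,z,.210,F0,step=.005,vel=.06); print(xy,z,s); st()
np.save("cmd.npy",[*xy,z])
E
```

```text
57 t9.78 [0.562  0.0512 0.335 ] yaw57.0 F [ 0.7  0.  -3.5] M [-0.04 -0.05  0.03] op0.294
pre t10.61 [0.5622 0.0512 0.2877] yaw57.0 F [-0.4  0.7 -2.4] M [-0.06 -0.01 -0.04] op0.295
[0.562  0.0512] 0.268 False [ 1.50366969 -0.22904295 -0.45935251]
 t12.36 [0.562  0.0512 0.268 ] yaw57.0 F [ 1.1  0.4 -2.9] M [-0.01  0.    0.01] op0.294
[0.562  0.0512] 0.21 False
 t15.36 [0.5619 0.0512 0.2098] yaw57.0 F [-0.5 -0.7 -3.8] M [0.   0.01 0.01] op0.297
```

Entered the bore with no side force. Now onto the nut, with a small to-and-fro turning search under light push.

Run:
```python
from h import *
F0=np.load("F0.npy");*xy,z=np.load("cmd.npy")
xy,z,s=down(xy,z,.191,F0,step=.001,vel=.02,lim=5); st("down %.4f"%z)
y=57
if s and z>.196:
    for dy in(3,-3,6,-6,9,-9,12,-12,15,-15):
        r.move_linear([*xy,z],rot=quat(57+dy),vel=.05); F=np.array(r.current_contact_force())-F0; st("dy%d"%dy)
        if F[2]<3:
            xy,z,s=down(xy,z,max(z-.004,.191),F0,step=.001,vel=.02,lim=6)
            if z<.199: y=57+dy;break
        elif F[2]>10: z+=.0003
np.save("cmd.npy",[*xy,z]);print(xy,z,y); st("end")
```

```text
down 0.1910 t20.11 [0.562  0.0512 0.1909] yaw57.0 F [ 0.3  0.8 -2.5] M [ 0. -0.  0.] op0.295
[0.562  0.0512] 0.191 57
end t20.11 [0.562  0.0512 0.1909] yaw57.0 F [ 0.3  0.8 -2.5] M [ 0. -0.  0.] op0.295
```

The socket went straight down over the nut (foot 13 mm below its top). I turn clockwise and watch the moment.

Run:
```python
from h import *
F0=np.load("F0.npy");*xy,z=np.load("cmd.npy")
y=57;M0=r.current_torque()[2];hist=[]
while y>-5:
    y-=2; r.move_linear([*xy,z],rot=quat(y),vel=.05)
    F=np.array(r.current_contact_force())-F0;m=np.mean([r.current_torque()[2] for _ in range(3)])
    hist.append((y,round(yaw(),1),round(m,2),round(np.linalg.norm(F),1),round(r.current_t(),2)))
    if abs(m)>.42: break
for h in hist: print(h)
np.save("y.npy",y); st("end")
```

```text
(55, np.float64(55.0), np.float64(0.02), np.float64(1.6), 20.36)
(53, np.float64(53.1), np.float64(-0.03), np.float64(2.5), 20.61)
(51, np.float64(51.1), np.float64(0.06), np.float64(2.6), 20.86)
(49, np.float64(49.1), np.float64(0.07), np.float64(1.0), 21.11)
(47, np.float64(47.1), np.float64(0.09), np.float64(1.1), 21.36)
(45, np.float64(45.1), np.float64(0.1), np.float64(1.5), 21.61)
(43, np.float64(43.1), np.float64(0.15), np.float64(2.6), 21.86)
(41, np.float64(41.1), np.float64(0.06), np.float64(2.4), 22.11)
(39, np.float64(39.1), np.float64(0.07), np.float64(2.2), 22.36)
(37, np.float64(37.1), np.float64(0.07), np.float64(2.5), 22.61)
(35, np.float64(35.1), np.float64(0.13), np.float64(2.1), 22.86)
(33, np.float64(33.1), np.float64(0.12), np.float64(3.3), 23.11)
(31, np.float64(31.1), np.float64(0.11), np.float64(2.8), 23.36)
(29, np.float64(29.1), np.float64(0.1), np.float64(2.3), 23.61)
(27, np.float64(27.1), np.float64(0.07), np.float64(3.5), 23.86)
(25, np.float64(25.1), np.float64(0.08), np.float64(2.1), 24.11)
(23, np.float64(23.1), np.float64(0.12), np.float64(3.4), 24.36)
(21, np.float64(21.1), np.float64(0.11), np.float64(2.1), 24.61)
(19, np.float64(19.1), np.float64(0.1), np.float64(3.3), 24.86)
(17, np.float64(17.1), np.float64(0.23), np.float64(2.2), 25.11)
(15, np.float64(15.1), np.float64(0.49), np.float64(3.3), 25.36)
end t25.36 [0.5619 0.0512 0.1909] yaw15.1 F [-1.1  3.4 -0.8] M [0.92 0.42 0.49] op0.295
```

The moment climbs to 0.49 N m, so the nut is tight at the stop after about 37° of turn. I hold, ease back into the play, and lift out and return to the stand.

Run:
```python
from h import *
F0=np.load("F0.npy");*xy,z=np.load("cmd.npy")
r.move_linear([*xy,z],rot=quat(14.5),vel=.05); r.sleep(.4); st("hold")
r.move_linear([*xy,z],rot=quat(20),vel=.05); r.sleep(.1); st("eased")
for zz in(.196,.203,.212,.25,.335):
    r.move_linear([*xy,zz],vel=.04 if zz<.22 else .12); st("up")
S=[.4813,-.2835]
r.move_to(S+[.335],quat(-2)); r.sleep(.1)
r.move_linear(S+[.245],vel=.15); r.sleep(.2); st("over stand")
F0=np.array(r.current_contact_force())
xy,z,s=down(S,.245,.182,F0,step=.006,vel=.06,lim=8); print(xy,z,s); st("down")
np.save("F0.npy",F0);np.save("cmd.npy",[*xy,z])
```

```text
hold t26.01 [0.5619 0.0512 0.1909] yaw14.5 F [-1.1  4.3 -3.3] M [1.11 0.53 0.79] op0.296
eased t26.36 [0.562  0.0511 0.191 ] yaw19.8 F [-0.4  2.1 -3.4] M [0.73 0.31 0.02] op0.296
up t26.63 [0.5621 0.0511 0.1964] yaw20.0 F [-1.1  1.7 -1.8] M [ 0.62  0.3  -0.  ] op0.297
up t26.96 [0.5623 0.051  0.2036] yaw20.0 F [ 0.5 -0.2 -0.8] M [ 0.11  0.13 -0.01] op0.291
up t27.33 [0.5621 0.0511 0.2122] yaw20.0 F [-0.4 -0.2 -3.3] M [-0.01 -0.02 -0.03] op0.295
up t27.80 [0.5618 0.0512 0.2496] yaw20.0 F [-0.6 -0.5 -2.3] M [ 0.   -0.01 -0.03] op0.294
up t28.66 [0.5617 0.0512 0.334 ] yaw20.0 F [-0.6 -0.  -3.8] M [ 0.02  0.01 -0.  ] op0.301
over stand t31.01 [ 0.4816 -0.2837  0.2459] yaw-2.0 F [-0.5  0.1 -2.5] M [ 0.02  0.02 -0.01] op0.296
[ 0.4813 -0.2835] 0.182 False
down t33.76 [ 0.4812 -0.2835  0.1818] yaw-2.0 F [ 0.9 -0.1 -1.9] M [-0.06  0.02 -0.04] op0.296
```

Run:
```python
from h import *
F0=np.load("F0.npy");*xy,z=np.load("cmd.npy")
xy,z,s=down(xy,z,.177,F0,step=.001,vel=.03,lim=5); st("floor %.3f"%z)
r.set_gripper(1.0); r.sleep(.2); st("open")
r.move_linear([*xy,.34],vel=.12); r.move_linear([.40,-.05,.36],vel=.2); r.sleep(.3); st("clear")
d=optics.get_image("side");C=cloud(d);H=hsv(d)
om=(H[...,0]<20)&(H[...,1]>150)&(H[...,2]>90)&(np.hypot(C[...,0]-.482,C[...,1]+.285)<.045)&(C[...,2]>.12)
Z=C[om][:,2];zt=np.percentile(Z,90);print("key top",zt,rect(C[om&(abs(C[...,2]-zt)<.006)]))
cv2.imwrite("pics/e.png",d["pixels"][:,:,::-1])
```

```text
stop
 t35.01 [ 0.4818 -0.2837  0.1782] yaw-2.0 F [-1.7  1.6 10.1] M [0.42 0.41 0.02] op0.294
floor 0.177 t35.01 [ 0.4818 -0.2837  0.1782] yaw-2.0 F [-1.7  1.6 10.1] M [0.42 0.41 0.02] op0.294
open t35.83 [ 0.4813 -0.2835  0.177 ] yaw-2.0 F [-0.3  0.1  0.3] M [ 0.01 -0.01  0.06] op1.002
clear t39.02 [ 0.4001 -0.0503  0.3599] yaw-2.0 F [-0.2 -0.4  0.1] M [-0.01 -0.03 -0.01] op0.996
key top 0.20213842072903207 (array([ 481.5, -286.1]), array([25.4, 25.5]), 89.1)
```

View pics/e.png

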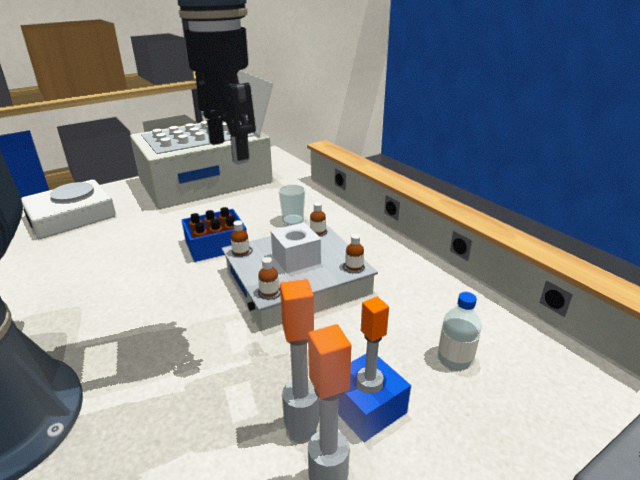

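The key stands upright in the blue stand at (372,340) with its top at 0.202 m as before, everything else is in place, and the gripper is clear at (225,120).

```bash
python3 -c "
from cell import r
print(r.hand_in())"
```

```text
the job is handed in; nothing more can be done
None
```

The job is handed in at about 39 s of the 64 s: the nut was turned clockwise about 37° until the moment climbed sharply at its stop (0.79 N m at the final hold, right at the 0.8 N m clutch limit), and the key is back upright and fully down in its stand, released, with the bottles and beaker standing as before in the last side-camera picture; no verdict came back.

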